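# Relamp the projector's lamphouse

### The arm

A 6-joint arm with a two-finger parallel gripper is mounted at the origin on a cart in front of the work surface, level with it; the furniture and walls round the work are solid. World frame = base frame: x ahead of the robot, y to its left, z up, the work surface at z = 0. Lengths are in m, angles in rad, forces in N, time in s.
With the tool pointing down it reaches from about 0.35 to 0.775 m from the base axis. Payload 7.3 kg.
Tool frame: the origin (TCP) lies at the very end of the fingers, on their centre line; the grasp point (between the pads) lies 19 mm behind it (pinch_z is the distance from the TCP to the grasp point, in m); z points along the fingers, y is the line along which they close (so a half turn about z gives the same grasp; the last joint's range is limited). The gripper opens to 92 mm and grips with 3 to 60 N. Pads are 19 mm wide; open, the fingers measure 130 mm over their backs; the gripper's body (75 mm by 190 mm) begins 47 mm behind the grasp point.
Start: joints at [1.202, 0.342, 1.524, -0, 1.275, -0.146], TCP at [0.116, 0.512, 0.227] pointing down, gripper open.
Joint ranges: [-2.53, 2.53], [-0.77, 2.02], [0.04, 2.7], [-1, 4.14], [0.28, 2.66], [-3.11, 3.11]. Speed limits (rad/s): [2.57, 2.57, 3.14, 3.14, 3.14, 3.14].

### API

Orientations are given as [roll, pitch, yaw] about the fixed x, y, z axes, in that order (R = Rz(yaw) Ry(pitch) Rx(roll)).
In Python, from cell import * gives the robot as it stands.
- The arm moves only by the tool arm_command, never from a script. Its arguments are lists of equal length, an entry for each row: "fingers": the gripper command: -1 is fully open, 1 is shut, values between are in proportion; "travel": the shift along the tool's x, y, z in m, a list of three; "dr": the turn, a rotation vector about the tool's x, y, z in degrees, a list of three. In form: {"fingers": [fingers, ...], "travel": [[x, y, z], ...], "dr": [[wx, wy, wz], ...]}. A call has 1 to 8 rows; each row is the pose to reach, as a shift and turn from the pose commanded when the call began, along the tool's axes at that moment; what a row does not reach only later rows make up. A row lasts 1/12 s, in which the tool goes at most 41.7 mm and 7.16 degrees, less where a joint would pass 70% of its speed; a pose out of reach is approached as far as the arm can. A call with a gripper value outside its range is refused whole. The fingers move at their own pace and stop on an object; "squeeze" is the grip in N (left out, the last holds). Time passes only in rows, so rows that repeat a pose let the fingers close. It gives the time, the measured TCP pose, the force, the opening and the grip force at its end, in the units of the state.
- observe(): the state, without advancing time (a new reading comes with each control period).
- read_camera(name): name is "scene" or "side" or "wrist"; returns a dict with "color" (400x640x3 uint8, blue, green, red), "z_map" (400x640 float32, m along the optical axis (not along the pixel's ray), 0 where there is no reading), "fx", "fy", "cx", "cy" (pixels), "R" (3x3) and "t" (3): a world point X has camera coordinates R X + t. Camera axes: x right, y down, z forward; pixel columns grow to the right and rows downward; lengths in m; the calibration is good to about 2 mm. A picture is of the moment at which its call begins.
- hand_in(): hands the job in; it is judged then, once.
The state is a dict: "time": time; "qpos": joint angles; "qvel": joint speeds; "joint_efforts": joint torques, N m; "tool_pos": TCP position; "tool_rot": TCP orientation; "contact_force": force on the tool from outside, world axes, zero at the start; "torque": the same for the moment, N m; "opening": finger opening in m; "grip_force": force on a finger pad.
Only numpy, scipy, OpenCV 4.12 (cv2) and the standard library are available. Lean on these libraries where they do the work, as an engineer would, in place of code of your own. Each camera call takes 0.05 s, during which the arm holds its last target. There are 200 camera calls.

### The job

Fit the spare lamp cartridge into the socket on top of the lamphouse: its two pins go down the socket's slots, then push it in against the spring, turn it clockwise as far as it goes and let it spring back up so that it is locked. Be gentle, the lamp inside is fragile, so never force it, and leave the other things on the bench where they are.

Things in the scene. Friction and masses are not known exactly. Their poses are not given: they have to be found in the camera images.
- lamp (a point): The lamp cartridge, loose, upright on the bench, about 0.14 kg, 77.5 mm tall; this point is its centre, 38.75 mm above its underside, z up along its axis. Its lower part is a bare aluminium barrel, 34 mm in diameter, 42.5 mm long, the lower rim tapered to 28.4 mm over 5.5 mm; above it a flange, 48 mm in diameter, 5 mm thick. A half turn about z makes no difference.
- lamp_grip (a point): Middle of the cartridge's black bar grip, on its axis, 62.5 mm above its underside. The bar stands on the flange and is 46 mm long along x, 14 mm thick along y and 30 mm tall (15 mm above and below this point). Pick the cartridge up and turn it by this bar. Axes as point lamp.
- lamp_pins (a point): Point on the cartridge's axis level with its two bayonet pins, 27 mm above its underside. The pins are round steel, 6 mm thick, and stick out of the barrel to opposite sides along +x and -x (as the bar grip runs), to 22 mm from the axis. Axes as point lamp.
- mouth (a point): Centre of the flat top face of the socket on the lamphouse (fixed, grey, finned, 124 x 104 mm foot), 95 mm above the bench; z up, -x towards its condenser tube. The socket is a steel ring, 58 mm outside, 36 mm bore, with two opposite slots for the pins, 8 mm wide, in its top face. The ring was clamped as it came: the slots lie anywhere within 0.5 rad either way of this x axis.
- track (a point): Middle of the pin track, on the socket's axis, 13.25 mm below the top face. The slots lead 8 mm down through a lip to it; it runs clockwise (from above) under the lip to a stop about 1.36 rad on. Pins can turn in it only with their centres 11 to 15.5 mm below the top face; at 15.5 the flange meets the face. At the stop the lip has a notch above: let go, the spring lifts the pins 3 mm into it.
- locked (a point): Where point lamp_pins is when the cartridge is locked: on the socket's axis, 8 mm below the top face; the flange then stands 7.5 mm above that face. With the pins resting on the top face beside the slots, lamp_pins is 3 mm above the face: turn the cartridge there under a light push to feel for the slots. More than 60 N between cartridge and socket, pressed or twisted, breaks the lamp.
- seat (a joint): Travel in m of the sprung contact seat in the socket's well, on which the barrel's underside presses; 0 at rest (31 mm below the socket's top face), about 0.004 with the cartridge locked, 0.007 to 0.0115 while it is turned in the track, end at 0.013. It pushes up with 3 N at 0 and 1.2 N more per mm, so about 11.5 N where the pins come free to turn and 17 N where the flange meets the face.
- bush: Flanged steel bush, 50 mm across and 35 mm tall, loose; not to be moved. Origin at the centre of its underside.
- ring_gauge: Dark setting ring, 70 mm across and 18 mm tall, loose; not to be moved. Origin at the centre of its underside.
- oil_bottle: White oiler with a red spout, 52 mm across and 136 mm tall, loose; not to be moved. Origin at the centre of its underside.
Mind the look-alikes: they are no part of the job. Leave any brown, purple or red look-alike of the part that bears lamp alone.

How it is judged:
By the outcome, as a careful person would: the job done as asked, in the order asked, and still so for the second after the job is handed in, with the robot touching nothing.
It also fails if it takes over 72 s, if anything falls off the work surface, if the arm or the gripper's body presses on something with over 40 N, if the wrist force passes 120 N, or if a joint passes its speed limit or range.

## Working session

There is one attempt and no reset: what is moved stays moved. The work goes in short steps, Python scripts to look and compute and a tool call to move; the robot and the scene stay as the last step left them, time stands still between calls to the robot, and variables do not carry over. Pictures are saved under pics/ and viewed, at most 10 in all, crops included, and the job is handed in when it is done.

Besides the shell and the picture viewer there is one more tool, called after "Request:" as name(argument=value, ...) on one line, values as JSON. arm_command: Moves the arm, as the interface text tells. Its arguments: {"type":"object","properties":{"fingers":{"type":"array","items":{"type":"number"}},"travel":{"type":"array","items":{"type":"array","items":{"type":"number"}}},"dr":{"type":"array","items":{"type":"array","items":{"type":"number"}}},"squeeze":{"type":"number"}},"required":["fingers","travel","dr"]}

```bash
mkdir -p pics; python3 - <<'E'
from cell import *
import cv2,numpy as np,pickle
s=observe();print({k:np.round(v,4).tolist() for k,v in s.items()})
d={n:read_camera(n) for n in("scene","side","wrist")}
pickle.dump(d,open("d0.pkl","wb"))
for n in d: cv2.imwrite(f"pics/{n}0.png",d[n]["color"])
E
```

```text
{'time': 0.0, 'qpos': [1.202, 0.3427, 1.525, -0.0, 1.2754, -0.146], 'qvel': [0.001, 0.0012, 0.0009, -0.0004, 0.0003, 0.0007], 'joint_efforts': [0.0003, -43.1237, -24.4216, 0.0718, 0.0561, -0.0002], 'tool_pos': [0.1158, 0.5116, 0.2261], 'tool_rot': [-3.1401, -0.0002, 2.9188], 'contact_force': [0.1285, 0.0942, 0.7545], 'torque': [0.0115, 0.0186, -0.045], 'grip_force': 0.0, 'opening': 0.0918}
```

View pics/scene0.png

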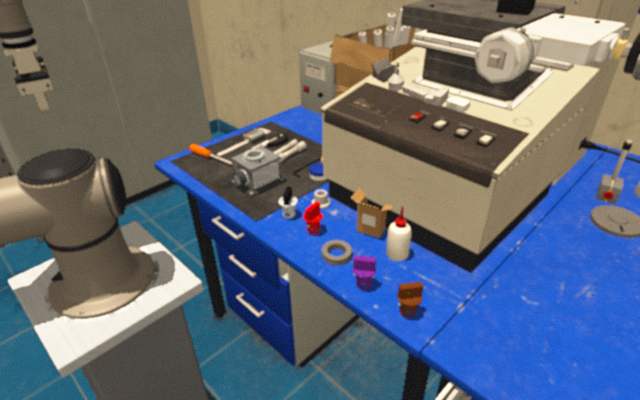

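View pics/side0.png

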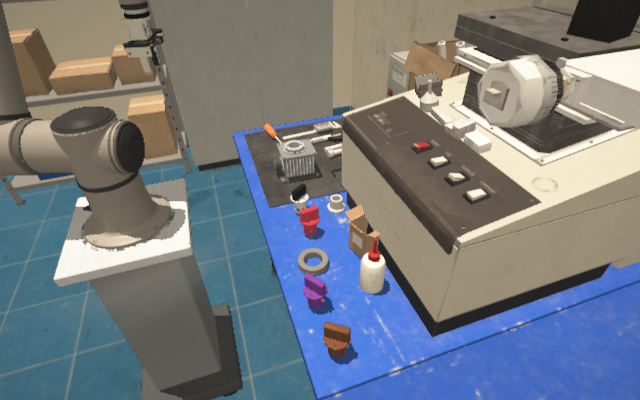

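The lamp with the black grip is at scene (288,203) and side (299,195). The socket is at scene (260,158) and side (294,148). The red, purple and brown units are the look-alikes.

```bash
cat > h.py <<'E'
import numpy as np,cv2
def cloud(c,r=None):
    z=c["z_map"];v,u=np.mgrid[0:400,0:640]
    P=np.stack([(u-c["cx"])/c["fx"]*z,(v-c["cy"])/c["fy"]*z,z],-1)
    W=(P-c["t"])@c["R"]; W[z==0]=np.nan
    return W
E
python3 - <<'E'
from h import *;import pickle
d=pickle.load(open("d0.pkl","rb"))
for n,pts in (("scene",dict(lamp=(288,203),grip=(288,192),sock=(260,156),bush=(321,196),red=(314,215))),("side",dict(lamp=(299,202),grip=(300,189),sock=(293,146),bush=(336,202),red=(309,220)))):
    W=cloud(d[n])
    for k,(u,v) in pts.items(): print(n,k,np.round(np.nanmedian(W[v-2:v+3,u-2:u+3].reshape(-1,3),0),3))
w=d["wrist"];print("wristcam",-w["R"].T@w["t"],w["R"].round(2).tolist(),w["fx"])
W=cloud(d["wrist"]);print(np.nanmin(W.reshape(-1,3),0),np.nanmax(W.reshape(-1,3),0))
E
```

```text
scene lamp [ 0.431 -0.132  0.048]
scene grip [ 0.441 -0.121  0.075]
scene sock [0.487 0.042 0.096]
scene bush [ 0.531 -0.151  0.029]
scene red [ 0.439 -0.217  0.05 ]
side lamp [ 0.436 -0.136  0.042]
side grip [ 0.443 -0.122  0.071]
side sock [0.483 0.085 0.08 ]
side bush [ 0.533 -0.156  0.026]
side red [ 0.437 -0.218  0.045]
wristcam [0.04592492 0.52752655 0.38322461] [[0.22, 0.98, -0.0], [0.94, -0.21, 0.26], [0.26, -0.06, -0.96]] 358.74566736247476
[-0.42463756 -0.49789793 -0.77377314] [0.97570297 1.4810753  0.3394467 ]
```

View pics/wrist0.png

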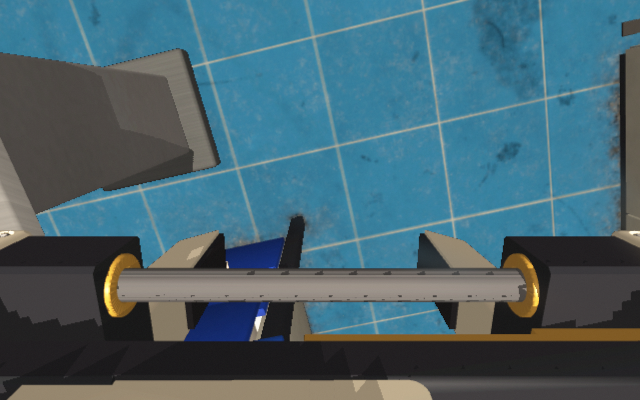

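```bash
python3 - <<'E'
from h import *;import pickle
d=pickle.load(open("d0.pkl","rb"))
for n in("scene","side"):
    W=cloud(d[n]).reshape(-1,3);W=W[~np.isnan(W[:,0])]
    m=(abs(W[:,0]-.49)<.1)&(abs(W[:,1]-.06)<.1)&(W[:,2]>.088)&(W[:,2]<.101);Q=W[m]
    print(n,m.sum(),Q.min(0).round(3),Q.max(0).round(3),Q.mean(0).round(3))
    m=(abs(W[:,0]-.44)<.05)&(abs(W[:,1]+.13)<.045)&(W[:,2]>.055)&(W[:,2]<.09);Q=W[m]
    print(' lamp',m.sum(),Q.min(0).round(3),Q.max(0).round(3),Q.mean(0).round(3))
    for y0 in(-.15,-.05,.05,.15):
        m=(abs(W[:,1]-y0)<.03)&(W[:,2]>.11)&(W[:,0]>.3)&(W[:,0]<1)
        if m.any(): print(' tall y',y0,'min x',np.percentile(W[m,0],1).round(3), 'at z',W[m][W[m,0].argmin()].round(3))
    m=(W[:,0]>.35)&(W[:,0]<.58)&(abs(W[:,1])<.35)&(W[:,2]>.11)
    print(' tall things',m.sum(),W[m].min(0).round(3) if m.any() else'',W[m].max(0).round(3) if m.any() else '')
E
```

```text
scene 186 [0.449 0.037 0.088] [0.51  0.098 0.1  ] [0.478 0.065 0.095]
 lamp 112 [ 0.42  -0.136  0.056] [ 0.463 -0.102  0.079] [ 0.437 -0.122  0.07 ]
 tall y -0.15 min x 0.549 at z [ 0.547 -0.149  0.247]
 tall y -0.05 min x 0.865 at z [ 0.864 -0.027  0.261]
 tall y 0.05 min x 0.867 at z [0.865 0.07  0.268]
 tall y 0.15 min x 0.867 at z [0.865 0.131 0.262]
 tall things 4874 [ 0.545 -0.35   0.11 ] [ 0.58  -0.127  0.282]
side 127 [0.453 0.034 0.088] [0.508 0.095 0.095] [0.481 0.064 0.092]
 lamp 123 [ 0.419 -0.136  0.055] [ 0.461 -0.102  0.075] [ 0.439 -0.124  0.067]
 tall y -0.15 min x 0.549 at z [ 0.548 -0.178  0.249]
 tall y -0.05 min x 0.869 at z [ 0.868 -0.042  0.277]
 tall y 0.05 min x 0.868 at z [0.867 0.06  0.255]
 tall y 0.15 min x 0.867 at z [0.864 0.131 0.25 ]
 tall things 3259 [ 0.547 -0.35   0.11 ] [ 0.58  -0.13   0.279]
```

Request:
arm_command(fingers=[-1,-1,-1,-1,-1,-1,-1,-1], travel=[[-0.025,-0.025,-0.034],[-0.05,-0.05,-0.034],[-0.08,-0.08,-0.034],[-0.108,-0.111,-0.034],[-0.137,-0.141,-0.034],[-0.166,-0.17,-0.034],[-0.195,-0.2,-0.034],[-0.224,-0.23,-0.034]], dr=[[0,0,0],[0,0,0],[0,0,0],[0,0,0],[0,0,0],[0,0,0],[0,0,0],[0,0,0]])

```text
time: 0.82
tool_pos: [0.2837, 0.2368, 0.2608]
tool_rot: [3.141, 0.0, 2.919]
contact_force: [1.6, 0.8, 0.0]
opening: 0.092
grip_force: 0.0
```

Request:
arm_command(fingers=[-1,-1,-1,-1,-1,-1,-1,-1], travel=[[-0.028,-0.029,0],[-0.057,-0.058,0],[-0.086,-0.088,0],[-0.115,-0.118,0],[-0.144,-0.147,0],[-0.173,-0.177,0],[-0.2,-0.205,0],[-0.209,-0.215,0]], dr=[[0,0,0],[0,0,0],[0,0,0],[0,0,0],[0,0,0],[0,0,0],[0,0,0],[0,0,0]])

```text
time: 1.48
tool_pos: [0.4417, -0.0214, 0.2603]
tool_rot: [-3.14, 0.001, 2.915]
contact_force: [-0.4, -0.8, -0.1]
opening: 0.0915
grip_force: 0.0
```

```bash
python3 - <<'E'
from cell import *
import cv2,numpy as np,pickle
c=read_camera("wrist");s=observe();print(s["time"],s["tool_pos"],s["tool_rot"],s["qpos"])
pickle.dump(c,open("w1.pkl","wb"));cv2.imwrite("pics/w1.png",c["color"])
print((-c["R"].T@c["t"]).round(3))
E
```

```text
1.5333 [ 0.44174569 -0.02139362  0.26014306] [-3.14040312e+00  3.12324447e-04  2.91468867e+00] [-2.21140734e-01  1.61525245e-01  1.67424139e+00 -1.23450034e-03
  1.30552075e+00 -1.56470942e+00]
[ 0.372 -0.005  0.417]
```

View pics/w1.png

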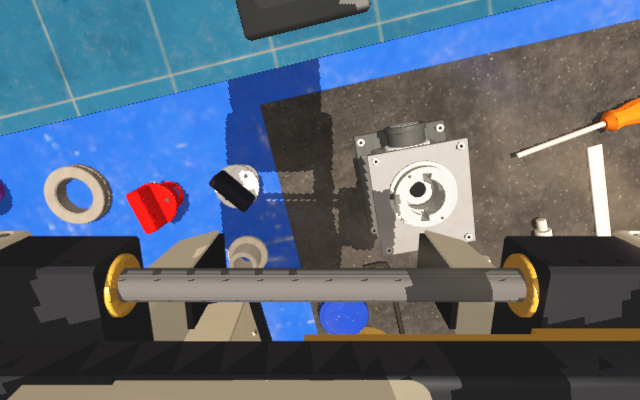

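The wrist picture shows the lamp with its bar at about (234,190). The socket is at (423,195), with what look like dark slots near (403,215) and (443,178). I'll rectify both from above.

```bash
cat >> h.py <<'E'
def ortho(c,x0,y0,z,half=.04,n=400):
    # picture: right=+x world, up=+y world
    a=np.linspace(-half,half,n);X,Y=np.meshgrid(x0+a,y0-a)
    P=np.stack([X,Y,np.full_like(X,z)],-1)@c["R"].T+c["t"]
    return cv2.remap(c["color"],(P[...,0]/P[...,2]*c["fx"]+c["cx"]).astype("f4"),(P[...,1]/P[...,2]*c["fy"]+c["cy"]).astype("f4"),cv2.INTER_CUBIC)
E
python3 - <<'E'
from h import *;import pickle
c=pickle.load(open("w1.pkl","rb"))
cv2.imwrite("pics/o1.png",np.hstack([ortho(c,.44,-.121,.0775),ortho(c,.48,.066,.095)]))
W=cloud(c).reshape(-1,3)
m=(np.hypot(W[:,0]-.44,W[:,1]+.121)<.04)&(W[:,2]>.07)&(W[:,2]<.084);Q=W[m]
r=cv2.minAreaRect(Q[:,:2].astype("f4"));print("bar",m.sum(),r,Q[:,2].mean())
m=(np.hypot(W[:,0]-.48,W[:,1]-.066)<.045)&(W[:,2]>.088)&(W[:,2]<.1);Q=W[m]
print("ring",m.sum(),cv2.minEnclosingCircle(Q[:,:2].astype("f4")),Q.mean(0))
E
```

```text
bar 623 ((0.44078370928764343, -0.1155453622341156), (0.0457330122590065, 0.014521582052111626), 34.8984260559082) 0.07338563820891746
ring 1947 ((0.4807979166507721, 0.0677337795495987), 0.031065139919519424) [0.47994636 0.06887659 0.0935668 ]
```

View pics/o1.png

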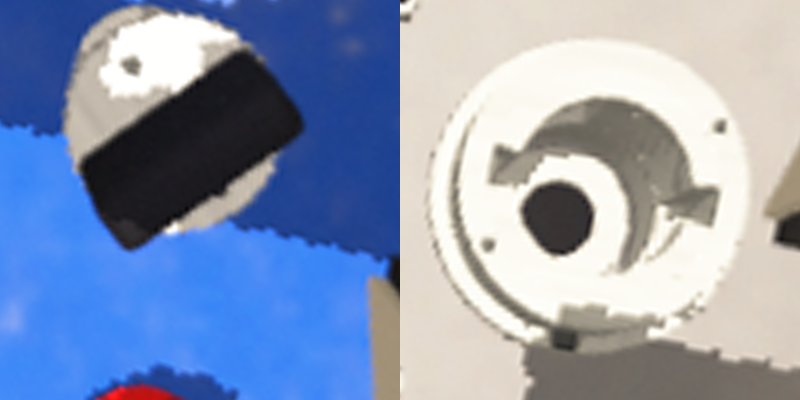

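Request:
arm_command(fingers=[-0.2,-0.2,-0.2,-0.2,-0.2,-0.2,-0.2,-0.2], travel=[[-0.003,-0.012,0.01],[-0.006,-0.026,0.02],[-0.009,-0.04,0.03],[-0.012,-0.055,0.045],[-0.015,-0.07,0.06],[-0.018,-0.082,0.075],[-0.02,-0.09,0.085],[-0.02,-0.092,0.09]], dr=[[0,0,-6.5],[0,0,-13],[0,0,-19.5],[0,0,-26],[0,0,-32.5],[0,0,-39],[0,0,-45],[0,0,-47.9]])

```text
time: 2.2
tool_pos: [0.438, -0.1112, 0.1692]
tool_rot: [3.139, -0.001, -2.523]
contact_force: [0.3, 0.0, 0.4]
opening: 0.0549
grip_force: 0.0
```

```bash
cat > look.py <<'E'
from cell import *
from h import *;import pickle,sys
n=sys.argv[1];x,y,z=map(float,sys.argv[2:5])
c=read_camera("wrist");s=observe();print(s["time"],s["tool_pos"].round(4),s["tool_rot"].round(4),s["qpos"].round(3),s["contact_force"].round(2))
pickle.dump(c,open(n+".pkl","wb"))
im=np.hstack([cv2.resize(c["color"],(400,250)),np.zeros((250,10,3),"u1")])
o=ortho(c,x,y,z);b=np.zeros((400,410,3),"u1");b[:250]=im
cv2.imwrite("pics/"+n+".png",np.hstack([b[:,:400],o]))
E
python3 look.py w2 .4408 -.1155 .0775; python3 - <<'E'
from h import *;import pickle
c=pickle.load(open("w2.pkl","rb"));W=cloud(c).reshape(-1,3)
m=(np.hypot(W[:,0]-.44,W[:,1]+.1155)<.035)&(W[:,2]>.06)&(W[:,2]<.09);Q=W[m]
zt=np.percentile(Q[:,2],80);T=Q[Q[:,2]>zt-.004]
print("zt",zt,"bar",len(T),cv2.minAreaRect(T[:,:2].astype("f4")),T.mean(0))
m=(np.hypot(W[:,0]-.44,W[:,1]+.1155)<.035)&(W[:,2]>.04)&(W[:,2]<.052)
print("flange",m.sum(),cv2.minEnclosingCircle(W[m][:,:2].astype("f4")),np.median(W[m],0))
d=pickle.load(open("d0.pkl","rb"));V=np.vstack([cloud(d[n]).reshape(-1,3) for n in("scene","side")]+[cloud(pickle.load(open("w1.pkl","rb"))).reshape(-1,3)])
a=np.radians(214.9);t=np.array([[np.cos(a),np.sin(a)],[np.sin(a),-np.cos(a)]])
q=(V[:,:2]-[.4408,-.1155])@t.T
m=(abs(q[:,0])<.05)&(abs(q[:,1])<.11)&(V[:,2]>.082)&(V[:,2]<.2);print("near body",m.sum(),V[m][:8].round(3))
E
```

```text
2.25 [ 0.4377 -0.1109  0.1689] [ 3.1384e+00 -1.7000e-03 -2.5228e+00] [-0.418  0.272  1.802  0.     1.072 -2.608] [-0.67  0.15 -1.09]
zt 0.07408979474944184 bar 1113 ((0.4407334327697754, -0.11630827188491821), (0.045787207782268524, 0.01462351530790329), 34.119361877441406) [ 0.43997318 -0.1165401   0.0733009 ]
flange 1655 ((0.4408217966556549, -0.11608374118804932), 0.02453424222767353) [ 0.43902668 -0.11709331  0.04367267]
near body 0 []
```

View pics/w2.png

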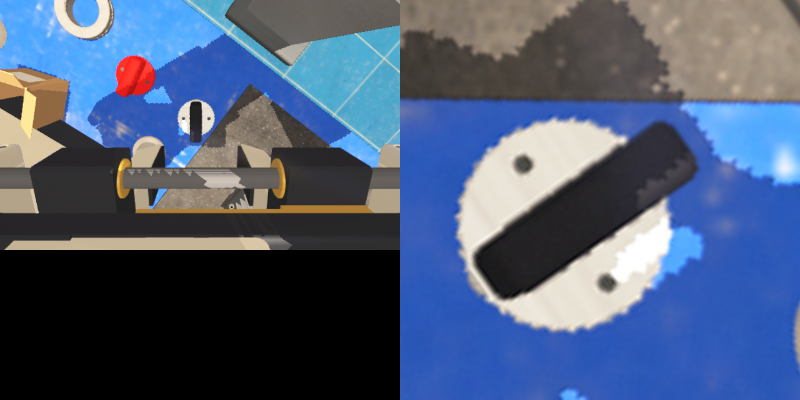

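Request:
arm_command(fingers=[-0.2,-0.2,-0.2,-0.2], travel=[[0.0006,-0.006,0.03],[0.0006,-0.006,0.06],[0.0006,-0.006,0.069],[0.0006,-0.006,0.069]], dr=[[0,0,1.2],[0,0,1.2],[0,0,1.2],[0,0,1.2]])

```text
time: 2.58
tool_pos: [0.4403, -0.1152, 0.1001]
tool_rot: [3.137, -0.003, -2.55]
contact_force: [-1.0, -0.4, 0.5]
opening: 0.0548
grip_force: 0.0
```

Request:
arm_command(fingers=[-0.2], travel=[[0,0,0]], dr=[[0,0,0]])

```text
time: 2.67
tool_pos: [0.442, -0.1161, 0.1023]
tool_rot: [3.141, -0.0, -2.549]
contact_force: [-0.0, -0.0, -0.1]
opening: 0.0549
grip_force: 0.0
```

```bash
python3 look.py w3 .4408 -.1163 .0775; python3 - <<'E'
from h import *;import pickle
c=pickle.load(open("w3.pkl","rb"));W=cloud(c).reshape(-1,3)
m=(np.hypot(W[:,0]-.44,W[:,1]+.1155)<.03)&(W[:,2]>.065)&(W[:,2]<.09);T=W[m];zt=np.percentile(T[:,2],80);T=T[T[:,2]>zt-.004]
print(zt,cv2.minAreaRect(T[:,:2].astype("f4")))
E
```

```text
2.7167 [ 0.4426 -0.1165  0.1029] [-3.1404e+00  1.0000e-03 -2.5491e+00] [-0.425  0.371  1.875  0.     0.894 -2.589] [ 0.   -0.63  0.02]
0.07401748629264338 ((0.44063812494277954, -0.1161244660615921), (0.04608440399169922, 0.014547792263329029), 36.07968521118164)
```

Request:
arm_command(fingers=[-0.2,-0.2,-0.2,-0.2], travel=[[0.0014,0.0013,0.02],[0.0014,0.0013,0.04],[0.0014,0.0013,0.052],[0.0014,0.0013,0.052]], dr=[[0,0,-1],[0,0,-1],[0,0,-1],[0,0,-1]])

```text
time: 3.05
tool_pos: [0.4397, -0.116, 0.0494]
tool_rot: [3.141, -0.0, -2.532]
contact_force: [-0.8, 0.9, 0.2]
opening: 0.0548
grip_force: 0.0
```

Request:
arm_command(fingers=[0.2,0.6,1,1,1,1,1,1], travel=[[0,0,0],[0,0,0],[0,0,0],[0,0,0],[0,0,0],[0,0,0],[0,0,0],[0,0,0]], dr=[[0,0,0],[0,0,0],[0,0,0],[0,0,0],[0,0,0],[0,0,0],[0,0,0],[0,0,0]], squeeze=40)

```text
time: 3.72
tool_pos: [0.4401, -0.1165, 0.0499]
tool_rot: [-3.141, 0.0, -2.532]
contact_force: [-0.8, -0.2, 1.5]
opening: 0.0138
grip_force: 40.0
```

Request:
arm_command(fingers=[1,1,1,1,1], travel=[[0,0,-0.015],[0,0,-0.045],[0,0,-0.08],[0,0,-0.11],[0,0,-0.12]], dr=[[0,0,0],[0,0,0],[0,0,0],[0,0,0],[0,0,0]])

```text
time: 4.13
tool_pos: [0.4416, -0.1171, 0.1737]
tool_rot: [-3.136, 0.003, -2.532]
contact_force: [0.2, -0.5, -0.7]
opening: 0.0137
grip_force: 40.0
```

Request:
arm_command(fingers=[1,1,1,1,1,1,1,1], travel=[[-0.008,0.01,0],[-0.02,0.026,0],[-0.034,0.043,0],[-0.048,0.061,0],[-0.063,0.08,0],[-0.076,0.096,0],[-0.087,0.11,0],[-0.092,0.115,0]], dr=[[0,0,4],[0,0,10],[0,0,16.5],[0,0,23],[0,0,30],[0,0,36.5],[0,0,42],[0,0,45.2]])

```text
time: 4.8
tool_pos: [0.449, 0.0326, 0.1694]
tool_rot: [3.141, -0.001, 2.959]
contact_force: [-0.9, -0.7, -1.6]
opening: 0.0138
grip_force: 40.0
```

Request:
arm_command(fingers=[1,1,1,1,1,1], travel=[[-0.02,0.013,0],[-0.05,0.03,0],[-0.075,0.045,0],[-0.083,0.052,0],[-0.083,0.052,0],[-0.083,0.052,0]], dr=[[0,0,0],[0,0,0],[0,0,0],[0,0,0],[0,0,0],[0,0,0]])

```text
time: 5.3
tool_pos: [0.5398, 0.0671, 0.1688]
tool_rot: [-3.141, -0.002, 2.963]
contact_force: [-0.8, -0.0, -2.1]
opening: 0.014
grip_force: 40.0
```

```bash
python3 look.py w4 .4808 .068 .095; python3 - <<'E'
from h import *;import pickle
c=pickle.load(open("w4.pkl","rb"));W=cloud(c).reshape(-1,3)
m=(np.hypot(W[:,0]-.48,W[:,1]-.068)<.036)&(W[:,2]>.086)&(W[:,2]<.1);T=W[m];print(len(T),np.median(T,0),cv2.minEnclosingCircle(T[:,:2].astype("f4")))
E
```

```text
5.35 [0.5394 0.0668 0.169 ] [-3.1411e+00 -2.2000e-03  2.9627e+00] [-0.018  0.429  1.559 -0.     1.156 -1.41 ] [-0.3  -0.35 -1.58]
4101 [0.47961407 0.0684401  0.0940522 ] ((0.48147863149642944, 0.0673801526427269), 0.030944788828492165)
```

View pics/w4.png

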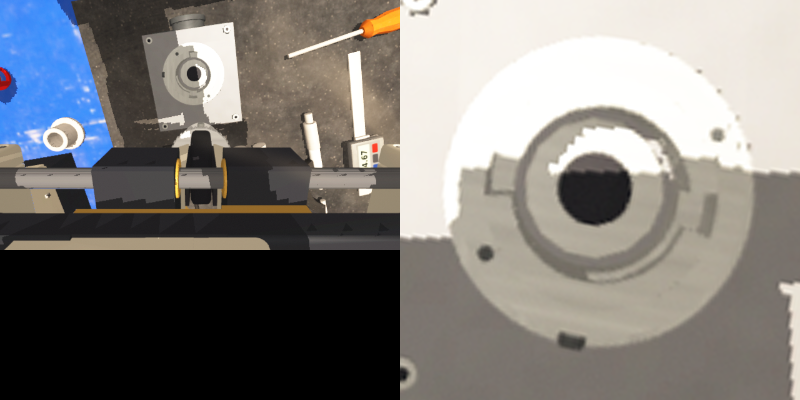

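The socket ring is clear in the rectified view. Its centre is about (602,194), which gives (0.481, 0.069), and the slots at (502,175) and (707,214) give a yaw of about -10.7°. Next I'll measure the held lamp in the same picture.

```bash
python3 - <<'E'
from h import *;import pickle
from scipy.optimize import least_squares
c=pickle.load(open("w4.pkl","rb"));W=cloud(c).reshape(-1,3);p=np.array([.5394,.0668])
m=(np.hypot(*(W[:,:2]-p).T)<.03)
H=W[m];print(np.histogram(H[:,2],np.arange(.09,.26,.01)))
for z0,z1,r in((.123,.155,.017),(.158,.1635,.024)):
    T=H[(H[:,2]>z0)&(H[:,2]<z1)]
    f=least_squares(lambda q:np.hypot(*(T[:,:2]-q).T)-r,p,loss="soft_l1",f_scale=.0005)
    print(z0,len(T),f.x.round(4),np.abs(f.fun).mean())
    f=least_squares(lambda q:np.hypot(*(T[:,:2]-q[:2]).T)-q[2],[*p,r],loss="soft_l1",f_scale=.0005);print(f.x.round(4))
E
```

```text
(array([  10,    0,    0,  164,    2,   66,   62, 1370,  498,  643, 2477,
        231,  460,  180,  201,  291]), array([0.09, 0.1 , 0.11, 0.12, 0.13, 0.14, 0.15, 0.16, 0.17, 0.18, 0.19,
       0.2 , 0.21, 0.22, 0.23, 0.24, 0.25]))
0.123 117 [0.5375 0.0688] 0.0018895331975055912
[0.5297 0.0686 0.01  ]
0.158 1214 [0.5434 0.0661] 0.0022167250194564704
[0.5374 0.0672 0.0194]
```

```bash
python3 - <<'E'
from h import *;import pickle
c=pickle.load(open("w4.pkl","rb"));W=cloud(c).reshape(-1,3);a=2.9627
q=(W[:,:2]-[.5394,.0668])@np.array([[np.cos(a),np.sin(a)],[np.sin(a),-np.cos(a)]]).T
for z in(.18,.185,.19,.195):
    m=(abs(q[:,1])<.005)&(abs(q[:,0])<.035)&(abs(W[:,2]-z)<.003);print(z,m.sum(),np.percentile(q[m,0],[2,50,98]).round(4) if m.any() else '')
m=(np.hypot(*q.T)<.035)&(W[:,2]>.157)&(W[:,2]<.170);Z=W[m,2];print(np.median(Z))
m&=abs(W[:,2]-np.median(Z))<.0015
for k in np.arange(-.02,.021,.005):
    n=m&(abs(q[:,1]-k)<.001)
    if n.any(): print("flange y",k.round(3),"max x",q[n,0].max().round(4),"r24->centre",(q[n,0].max()-np.sqrt(.024**2-k**2)).round(4))
for z in(.165,.17,.175):
    n=(np.hypot(*q.T)<.035)&(abs(W[:,2]-z)<.0025)&(q[:,0]>.015);print("y range",z,n.sum(),np.percentile(q[n,1],[2,98]).round(4) if n.any() else'')
E
```

```text
0.18 106 [0.0211 0.0216 0.022 ]
0.185 114 [0.0211 0.0215 0.022 ]
0.19 1261 [-0.0229  0.0095  0.0216]
0.195 1279 [-0.022   0.0078  0.0202]
0.16257420306401155
flange y -0.02 max x 0.0122 r24->centre -0.001
flange y -0.015 max x 0.0177 r24->centre -0.0011
flange y -0.01 max x 0.0204 r24->centre -0.0014
flange y -0.005 max x 0.0227 r24->centre -0.0007
flange y 0.0 max x 0.0232 r24->centre -0.0008
flange y 0.005 max x 0.0228 r24->centre -0.0007
flange y 0.01 max x 0.0203 r24->centre -0.0016
flange y 0.015 max x 0.0179 r24->centre -0.0009
flange y 0.02 max x 0.0129 r24->centre -0.0004
y range 0.165 287 [-0.0149  0.0143]
y range 0.17 97 [-0.0065  0.0064]
y range 0.175 106 [-0.0066  0.0066]
```

Request:
arm_command(fingers=[1,1,1,1,1,1,1], travel=[[0.02,-0.003,0],[0.045,-0.006,0],[0.059,-0.0084,0],[0.059,-0.0084,0.01],[0.059,-0.0084,0.019],[0.059,-0.0084,0.019],[0.059,-0.0084,0.019]], dr=[[0,0,0.4],[0,0,0.4],[0,0,0.4],[0,0,0.4],[0,0,0.4],[0,0,0.4],[0,0,0.4]])

```text
time: 5.93
tool_pos: [0.4805, 0.0689, 0.1504]
tool_rot: [-3.141, -0.001, 2.955]
contact_force: [1.4, -0.1, -0.8]
opening: 0.0133
grip_force: 40.0
```

Request:
arm_command(fingers=[1,1,1], travel=[[0,0,0],[0,0,0],[0,0,0]], dr=[[0,0,0],[0,0,0],[0,0,0]])

```text
time: 6.18
tool_pos: [0.4813, 0.0691, 0.1509]
tool_rot: [3.141, 0.0, 2.955]
contact_force: [-0.6, 0.3, -1.7]
opening: 0.0139
grip_force: 40.0
```

Request:
arm_command(fingers=[1,1,1,1,1,1], travel=[[0.001,0,0.003],[0.001,0,0.006],[0.001,0,0.008],[0.001,0,0.01],[0.001,0,0.011],[0.001,0,0.011]], dr=[[0,0,0],[0,0,0],[0,0,0],[0,0,0],[0,0,0],[0,0,0]])

```text
time: 6.68
tool_pos: [0.4798, 0.0694, 0.1394]
tool_rot: [-3.142, -0.001, 2.955]
contact_force: [-0.6, -0.5, -1.2]
opening: 0.0137
grip_force: 40.0
```

Request:
arm_command(fingers=[1,1,1,1,1], travel=[[0,0,0.002],[0,0,0.004],[0,0,0.006],[0,0,0.008],[0,0,0.008]], dr=[[0,0,0],[0,0,0],[0,0,0],[0,0,0],[0,0,0]])

```text
time: 7.1
tool_pos: [0.4797, 0.0694, 0.1313]
tool_rot: [-3.142, -0.001, 2.955]
contact_force: [0.2, 0.5, -1.2]
opening: 0.0137
grip_force: 40.0
```

Request:
arm_command(fingers=[1,1,1,1,1,1], travel=[[0,0,0.003],[0,0,0.006],[0,0,0.009],[0,0,0.011],[0,0,0.013],[0,0,0.013]], dr=[[0,0,0],[0,0,0],[0,0,0],[0,0,0],[0,0,0],[0,0,0]])

```text
time: 7.6
tool_pos: [0.4797, 0.0694, 0.1182]
tool_rot: [-3.142, -0.001, 2.955]
contact_force: [0.2, -0.3, -1.2]
opening: 0.0139
grip_force: 40.0
```

Request:
arm_command(fingers=[1,1,1,1,1,1], travel=[[0,0,0.002],[0,0,0.004],[0,0,0.006],[0,0,0.007],[0,0,0.008],[0,0,0.008]], dr=[[0,0,0],[0,0,0],[0,0,0],[0,0,0],[0,0,0],[0,0,0]])

```text
time: 8.1
tool_pos: [0.4803, 0.0693, 0.1113]
tool_rot: [3.141, 0.001, 2.956]
contact_force: [-2.0, -0.9, 6.9]
opening: 0.0135
grip_force: 40.0
```

Request:
arm_command(fingers=[1,1,1,1,1,1], travel=[[0,0,0.002],[0,0,0.004],[0,0,0.005],[0,0,0.006],[0,0,0.007],[0,0,0.007]], dr=[[0,0,0],[0,0,0],[0,0,0],[0,0,0],[0,0,0],[0,0,0]])

```text
time: 8.6
tool_pos: [0.4804, 0.0694, 0.1053]
tool_rot: [3.141, 0.002, 2.956]
contact_force: [-3.8, -0.0, 14.5]
opening: 0.0134
grip_force: 40.0
```

Request:
arm_command(fingers=[1,1,1,1,1], travel=[[0.0005,0,0],[0.001,0,0],[0.001,0,0],[0.001,0,0],[0.001,0,0]], dr=[[0,0,3],[0,0,7],[0,0,11],[0,0,15],[0,0,15]])

```text
time: 9.02
tool_pos: [0.4808, 0.0698, 0.1057]
tool_rot: [3.139, 0.004, 2.69]
contact_force: [-1.2, 1.8, 14.2]
opening: 0.0136
grip_force: 40.0
```

```bash
python3 -c "
from cell import *
s=observe();print(s['tool_pos'].round(4),s['tool_rot'].round(3),s['contact_force'].round(2),s['torque'].round(3),s['qpos'].round(3))"
```

```text
[0.4808 0.0698 0.1057] [3.139 0.004 2.69 ] [-1.17  1.78 14.24] [ 0.223  0.272 -0.088] [-1.400e-02  4.090e-01  1.801e+00  1.000e-03  9.270e-01 -1.134e+00]
```

Request:
arm_command(fingers=[1,1,1,1,1,1,1,1], travel=[[0,0,0],[0,0,0],[0,0,0],[0,0,0],[0,0,0],[0,0,0],[0,0,0],[0,0,0]], dr=[[0,0,4],[0,0,9],[0,0,14],[0,0,19],[0,0,24],[0,0,29],[0,0,33],[0,0,35]])

```text
time: 9.68
tool_pos: [0.4814, 0.0703, 0.1059]
tool_rot: [3.135, 0.002, 2.079]
contact_force: [0.4, 3.1, 13.2]
opening: 0.0134
grip_force: 40.0
```

```bash
python3 -c "
from cell import *
s=observe();print(s['tool_pos'].round(4),s['tool_rot'].round(3),s['contact_force'].round(2),s['torque'].round(3),s['qpos'].round(3))"
```

```text
[0.4814 0.0703 0.1059] [3.135e+00 2.000e-03 2.079e+00] [ 0.38  3.07 13.22] [ 0.739 -0.098  0.121] [-0.014  0.409  1.8    0.002  0.926 -0.523]
```

Request:
arm_command(fingers=[1,1,1,1,1,1], travel=[[0,0,0],[0,0,0],[0,0,0],[0,0,0],[0,0,0],[0,0,0]], dr=[[0,0,4],[0,0,9],[0,0,14],[0,0,19],[0,0,22],[0,0,22]])

```text
time: 10.18
tool_pos: [0.4818, 0.0704, 0.106]
tool_rot: [3.134, -0.0, 1.696]
contact_force: [1.2, 4.0, 14.8]
opening: 0.0139
grip_force: 40.0
```

```bash
python3 -c "
from cell import *
s=observe();print(s['tool_pos'].round(4),s['tool_rot'].round(3),s['contact_force'].round(2),s['torque'].round(3),s['qpos'].round(3))"
```

```text
[0.4818 0.0704 0.106 ] [ 3.134 -0.     1.696] [ 1.2   4.04 14.85] [ 0.657 -0.167 -0.018] [-0.014  0.409  1.8    0.002  0.926 -0.14 ]
```

Request:
arm_command(fingers=[1,1,1], travel=[[0,0,0],[0,0,0],[0,0,0]], dr=[[0,0,2],[0,0,4],[0,0,4]])

```text
time: 10.43
tool_pos: [0.4819, 0.0704, 0.1061]
tool_rot: [3.134, -0.001, 1.627]
contact_force: [2.3, 4.7, 13.5]
opening: 0.0137
grip_force: 40.0
```

```bash
cat > s.py <<'E'
from cell import *
s=observe();print(s['tool_pos'].round(4),s['tool_rot'].round(3),s['contact_force'].round(2),s['torque'].round(3),s['qpos'].round(3))
E
python3 s.py
```

```text
[0.4819 0.0704 0.1061] [ 3.134e+00 -1.000e-03  1.627e+00] [ 2.35  4.69 13.5 ] [ 0.715 -0.242  0.12 ] [-0.013  0.409  1.8    0.002  0.925 -0.071]
```

Request:
arm_command(fingers=[1,1,1], travel=[[0,0,0],[0,0,0],[0,0,0]], dr=[[0,0,1],[0,0,2],[0,0,2]])

```text
time: 10.68
tool_pos: [0.482, 0.0704, 0.1061]
tool_rot: [3.134, -0.001, 1.593]
contact_force: [0.8, 3.7, 14.1]
opening: 0.0134
grip_force: 40.0
```

```bash
python3 s.py
```

```text
[0.482  0.0704 0.1061] [ 3.134e+00 -1.000e-03  1.593e+00] [ 0.76  3.69 14.08] [ 0.761 -0.271  0.069] [-0.013  0.409  1.8    0.002  0.925 -0.037]
```

Request:
arm_command(fingers=[1,1,1], travel=[[0,0,0],[0,0,0],[0,0,0]], dr=[[0,0,1],[0,0,2],[0,0,2]])

```text
time: 10.93
tool_pos: [0.482, 0.0704, 0.1061]
tool_rot: [3.133, -0.001, 1.559]
contact_force: [2.1, 4.4, 14.6]
opening: 0.014
grip_force: 40.1
```

```bash
python3 s.py
```

```text
[0.482  0.0704 0.1061] [ 3.133e+00 -1.000e-03  1.559e+00] [ 2.06  4.4  14.61] [ 0.783 -0.314  0.428] [-0.013  0.409  1.8    0.002  0.925 -0.003]
```

Request:
arm_command(fingers=[1,1,1,1,1], travel=[[0,0,-0.001],[0,0,-0.002],[0,0,-0.003],[0,0,-0.004],[0,0,-0.004]], dr=[[0,0,0],[0,0,0],[0,0,0],[0,0,0],[0,0,0]])

```text
time: 11.35
tool_pos: [0.4819, 0.0703, 0.1089]
tool_rot: [3.134, -0.001, 1.56]
contact_force: [5.3, 4.2, 3.8]
opening: 0.0133
grip_force: 40.1
```

```bash
python3 s.py
```

```text
[0.4819 0.0703 0.1089] [ 3.134e+00 -1.000e-03  1.560e+00] [5.34 4.21 3.82] [ 0.768 -0.889  0.422] [-0.014  0.405  1.796  0.002  0.934 -0.003]
```

Request:
arm_command(fingers=[1,1,1], travel=[[0.0004,0.0006,0],[0.0006,0.001,0],[0.0006,0.001,0]], dr=[[0,0,-0.7],[0,0,-1.2],[0,0,-1.2]])

```text
time: 11.6
tool_pos: [0.482, 0.0705, 0.109]
tool_rot: [3.137, -0.001, 1.581]
contact_force: [2.4, 1.7, 6.4]
opening: 0.0138
grip_force: 40.0
```

```bash
python3 s.py
```

```text
[0.482  0.0705 0.109 ] [ 3.137e+00 -1.000e-03  1.581e+00] [2.37 1.74 6.38] [ 0.321 -0.283  0.076] [-1.300e-02  4.060e-01  1.794e+00  1.000e-03  9.370e-01 -2.300e-02]
```

Request:
arm_command(fingers=[1,1,1], travel=[[0,0,-0.0005],[0,0,-0.001],[0,0,-0.001]], dr=[[0,0,0],[0,0,0],[0,0,0]])

```text
time: 11.85
tool_pos: [0.482, 0.0705, 0.1099]
tool_rot: [3.137, -0.001, 1.58]
contact_force: [2.1, 1.7, 7.5]
opening: 0.0134
grip_force: 40.0
```

```bash
python3 s.py
```

```text
[0.482  0.0705 0.1099] [ 3.137e+00 -1.000e-03  1.580e+00] [2.07 1.7  7.51] [ 0.389 -0.521  0.133] [-1.300e-02  4.050e-01  1.793e+00  1.000e-03  9.390e-01 -2.300e-02]
```

Request:
arm_command(fingers=[1,1,1], travel=[[0,0,-0.0005],[0,0,-0.001],[0,0,-0.001]], dr=[[0,0,0],[0,0,0],[0,0,0]])

```text
time: 12.1
tool_pos: [0.4819, 0.0705, 0.1107]
tool_rot: [3.137, -0.001, 1.58]
contact_force: [4.4, 3.3, 6.1]
opening: 0.0138
grip_force: 40.0
```

```bash
python3 s.py
```

```text
[0.4819 0.0705 0.1107] [ 3.137e+00 -1.000e-03  1.580e+00] [4.38 3.26 6.12] [ 0.488 -0.802  0.143] [-1.300e-02  4.030e-01  1.792e+00  1.000e-03  9.410e-01 -2.300e-02]
```

Request:
arm_command(fingers=[0.5,0.3,0.2,0.2,0.2,0.2], travel=[[0,0,0],[0,0,0],[0,0,0],[0,0,0],[0,0,0],[0,0,0]], dr=[[0,0,0],[0,0,0],[0,0,0],[0,0,0],[0,0,0],[0,0,0]])

```text
time: 12.6
tool_pos: [0.4797, 0.0701, 0.1095]
tool_rot: [-3.141, -0.0, 1.58]
contact_force: [-0.8, 0.8, 0.5]
opening: 0.0363
grip_force: 0.0
```

Request:
arm_command(fingers=[0.2,0.2,0.2,0.2,0.2,0.2,0.2], travel=[[0,0,-0.01],[0,0,-0.03],[0,0,-0.06],[0,0,-0.09],[0,0,-0.11],[0,0,-0.11],[0,0,-0.11]], dr=[[0,0,0],[0,0,0],[0,0,0],[0,0,0],[0,0,0],[0,0,0],[0,0,0]])

```text
time: 13.18
tool_pos: [0.4804, 0.0701, 0.2205]
tool_rot: [3.139, -0.0, 1.58]
contact_force: [0.2, 0.1, -0.4]
opening: 0.037
grip_force: 0.0
```

```bash
python3 look.py w5 .481 .069 .127; python3 - <<'E'
from h import *;import pickle
c=pickle.load(open("w5.pkl","rb"));W=cloud(c).reshape(-1,3)
r=np.hypot(W[:,0]-.481,W[:,1]-.07)
Z=W[(r<.034)&(W[:,2]>.08)&(W[:,2]<.16),2];h,e=np.histogram(Z,np.arange(.08,.16,.002));print([(e[i].round(3),int(h[i])) for i in range(len(h)) if h[i]>20])
T=W[(r<.035)&(W[:,2]>.122)&(W[:,2]<.16)];zt=np.percentile(T[:,2],80);T=T[T[:,2]>zt-.004];print(zt,cv2.minAreaRect(T[:,:2].astype("f4")))
for lo,hi in((0,.02),(.0265,.029)):
  for a,b in((.085,.1),(.1,.112)):
    q=W[(r>lo)&(r<hi)&(W[:,2]>a)&(W[:,2]<b),2];print(lo,a,len(q),np.median(q))
E
```

```text
13.2333 [0.4796 0.0701 0.2193] [-3.1412e+00 -1.0000e-04  1.5801e+00] [-0.013  0.275  1.642  0.     1.225 -0.022] [-0.31  0.25  0.66]
[(np.float64(0.08), 302), (np.float64(0.082), 299), (np.float64(0.084), 354), (np.float64(0.086), 26), (np.float64(0.092), 435), (np.float64(0.094), 551), (np.float64(0.104), 232), (np.float64(0.106), 1407), (np.float64(0.108), 113), (np.float64(0.132), 26), (np.float64(0.134), 295), (np.float64(0.136), 869), (np.float64(0.138), 30)]
0.13723068600944677 ((0.4811153709888458, 0.06914147734642029), (0.013649425469338894, 0.04513687640428543), 1.0435408353805542)
0 0.085 0 nan
0 0.1 1032 0.10694384274503788
0.0265 0.085 502 0.09394690328763425
0.0265 0.1 0 nan
  return _methods._mean(a, axis=axis, dtype=dtype,
  ret = ret.dtype.type(ret / rcount)
```

View pics/w5.png

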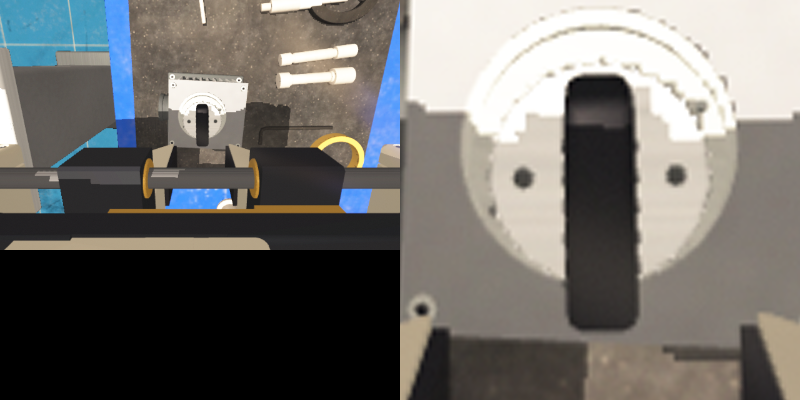

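The bar (602,200) now stands at about 91° yaw. The flange top is about 13 mm above the ring, where locked should give 12.5 mm, so the cartridge is locked.

```bash
python3 -c "
from cell import *
print(hand_in())"
```

```text
the job is handed in; nothing more can be done
None
```

The lamp cartridge is fitted, turned clockwise to its stop and locked in the socket: its flange top measured about 13 mm above the ring (12.5 mm expected), contact forces stayed under about 20 N at each reading, the gripper was clear, and the job was handed in at about 13 s.

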